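# Lean the plaster panel up to dry

## Task

Put the plasterer's float that lies on the wooden ledge flat into the grey tray, then slide the flat plaster panel along the ledge until it lies centred in front of the wooden drying frame. Then tip the panel up towards the robot by its overhanging far edge and leave it standing on its near edge on the ledge, leaning back squarely against the frame. Leave everything else where it stands.

Things in the scene. Friction and masses are not known exactly. Their poses are not given: they have to be found in the camera images.
- ledge: Fixed low wooden ledge, 470 mm long (its y), flat top 60 mm above the table. Its back, with a low lip, is towards the robot; its front is the far side. Origin at table height, mid-length, under the lip's front face; x points to the back (towards the robot), z up. The flat top runs from x = -118 mm (front edge, far from the robot) to x = 0, where a lip 10 mm thick rises 8 mm above it.
- frame: Fixed open wooden drying frame right behind the ledge (robot side), on its left or right half (varies), same axes as the ledge. Origin at table height under its crossbars, 60 mm behind the lip's front face. 170 mm wide (y); two 20 mm uprights 215 mm tall at y = +-75 mm; two crossbars 20 mm thick with front faces at x = -10 mm, centred 90 and 185 mm above the table; feet run back to x = 120 mm.
- bucket: Fixed white bucket behind the other half of the ledge. Origin at table height, 70 mm in front (-x) of the bucket's axis; 166 mm wide, 170 mm high; same axes as the ledge. Not a support.
- panel: Loose plaster panel, 160 mm (its x) by 130 mm (y) by 18 mm thick, about 0.4 kg, lying flat on the ledge in front of the bucket; its front (far) part overhangs the ledge by about 60 mm, underside 60 mm above the table. Origin: centre of its underside; x to the back (robot), z up as it lies. Its side can be pushed to slide it; tipped past upright it falls back on to what is behind it.
- panel_front (a point): Middle of the panel's overhanging front edge face (panel x = -80 mm, at mid-thickness); it is to end on top.
- panel_back (a point): Middle of the panel's back edge face (panel x = +80 mm, at mid-thickness); it is to stand on the ledge.
- float: Loose wooden plasterer's float, 0.16 kg, lying on the ledge in front of the frame, where the panel has to go: a base board 110 mm (its x) by 70 mm by 10 mm with a bar handle along x above it. Origin at the centre of its underside, z up.
- float_grip (a point): Middle of the float's handle bar: 56 mm above the float's underside; the bar is 100 mm long (float x), 22 mm wide and 22 mm high, with 34 mm free below it between two posts at x = +-36 mm.
- tray: Fixed open grey tray on the table, left or right (varies), outside 175 mm (x) by 170 mm (y), walls 5 mm thick and 35 mm high, floor 5 mm thick. Origin at the centre of its underside.
- tiles: Fixed stack of plaster tiles, 155 mm by 145 mm, 68 mm high, on the other side from the tray. Origin at the centre of its underside.
- dish: Loose shallow white dish, 76 mm wide, 24 mm high, on the table beyond the ledge's middle. Origin at the centre of its underside. Bystander.
- jar: Loose glass jar, 48 mm wide, 85 mm high, behind the ledge's middle, between frame and bucket. Origin at the centre of its underside. Bystander.
- cup: Loose white plastic cup, 68 mm wide, 85 mm high, beyond the ledge near its right end. Origin at the centre of its underside. Bystander.
- bowl: Loose rubber mixing bowl, 130 mm wide, 60 mm high, at the left. Origin at the centre of its underside. Bystander.
- tube: Loose upright cardboard tube, 80 mm wide, 190 mm high, at the right. Origin at the centre of its underside. Bystander.
Things that resemble listed ones, but are neither listed nor needed, are in the scene too. There is more than one size of the panel; the one meant has the size given above.

How it is judged:
On the way, in this order (a step that is already met when the one before it is completed fails the run):
1. the float lies flat in the tray (x of float in the frame of tray between -0.06 and 0.06 m and y of float in the frame of tray between -0.06 and 0.06 m and z of float in the frame of tray below 0.025 m and angle between float's own z axis and vertical below 0.2 rad), for 0.2 s.
2. the panel lies flat on the ledge, its middle within 30 mm of the frame's middle (y of panel in the frame of frame between -0.03 and 0.03 m and angle between panel's own z axis and vertical below 0.1 rad and height (world z) of panel below 0.07 m), for 0.2 s.
3. the panel leans on the frame (y of panel in the frame of frame between -0.03 and 0.03 m and height (world z) of panel_front above 0.18 m and x of panel_front in the frame of ledge above 0.005 m and height (world z) of panel_back below 0.085 m and x of panel_back in the frame of ledge below 0.01 m and angle between the y axis of panel and the y axis of ledge, either way round below 0.17 rad and contact force between panel and frame above 0.1 N and contact force between panel and ledge above 0.5 N), for 0.2 s.
At the end, for the whole second after the job is handed in: Float flat in the tray (origin within 60 mm of its middle on each axis). Panel at rest, back edge on the ledge before the lip, touching the frame; front edge now on top, over 180 mm high and back past the lip; middle within 30 mm of the frame's middle, square within 0.17 rad (all of step 1 and all of step 3 and linear speed of each of panel, float below 0.02 m/s).
It fails at once if a bystander (cup, jar, dish, bowl or tube) is moved by more than 25 mm (distance of any of dish, jar, cup, bowl, tube from where it was at the start of the episode above 0.025 m).
It fails at once if the panel falls off the ledge (height (world z) of panel below 0.05 m).
It also fails if it takes over 72 s, if anything falls off the work surface, if the arm or the gripper's body presses on something with over 40 N, if the wrist force passes 120 N, or if a joint passes its speed limit or range.

## Robot

A 6-joint arm with a two-finger parallel gripper is mounted at the origin on the work surface. World frame = base frame: x ahead of the robot, y to its left, z up, the work surface at z = 0. Lengths are in m, angles in rad, forces in N, time in s.
With the tool pointing down it reaches from about 0.25 to 0.775 m from the base axis. Payload 4 kg.
Tool frame: the origin (TCP) lies between the finger pads; the fingertips stand 11 mm ahead of it and the grasp point (between the pads) lies 8 mm behind it (robot.tip_extent is the z of the fingertips in the tool frame, in m); z points along the fingers, y is the line along which they close (so a half turn about z gives the same grasp; the last joint's range is limited). The gripper opens to 94 mm and grips with 3 to 60 N. Pads are 16 mm wide; open, the fingers measure 119 mm over their backs; the gripper's body (75 mm by 177 mm) begins 78 mm behind the grasp point.
Start: joints at [-1.3, 0.087, 1.371, -0, 1.684, -0.103], TCP at [0.201, -0.512, 0.217] pointing down, gripper open.
Joint ranges: [-3.1, 3.1], [-0.76, 2.03], [0.27, 2.55], [-1.08, 4.22], [0.17, 2.65], [-2.57, 2.57]. Speed limits (rad/s): [2.79, 2.79, 3.14, 3.14, 3.14, 3.14].

## Interface

Orientations are given as [roll, pitch, yaw] about the fixed x, y, z axes, in that order (R = Rz(yaw) Ry(pitch) Rx(roll)).
In Python, from bench import robot, imaging gives the robot as it stands.
- The arm moves only by the shell command python3 -m pendant 'ROWS'. ROWS is JSON, a list of rows, each a list of 7 numbers: the shift along the world's x, y, z in cm, then the turn, a rotation vector about the world's x, y, z in degrees, then the opening, from 0 (shut) to 1 (fully open). In form: [[dx, dy, dz, ax, ay, az, jaw], ...]. A call has 1 to 8 rows; each row shifts and turns the commanded pose from where the row before left it; what a row does not reach is not made up. A row lasts 1/10 s, in which the tool goes at most 50 mm and 8.59 degrees, less where a joint would pass 70% of its speed; a pose out of reach is approached as far as the arm can. A call is refused whole if a number of a shift passes 5 or a number of a turn 8.59, either way. A call with a gripper value outside its range is refused whole. The fingers move at their own pace and stop on an object; the grip force is fixed at half the most. Time passes only in rows, so rows that do not move let the fingers close. It gives the time, the measured TCP pose, the force, the opening and the grip force at its end, in the units of the state.
- robot.get_obs(): the state, without advancing time (a new reading comes with each control period).
- imaging.snapshot(name): name is "side" or "top" or "wrist"; returns the picture (420x560x3 uint8, red, green, blue); there is no depth.
- imaging.camera_params(name): a dict with "camera_matrix" (3x3 intrinsics, pixels), "k1" (the pictures are not rectified: a ray, as slopes to the right and down, at radius r is drawn at 1 + k1 r^2 times it, then the intrinsics apply), "R" (3x3) and "t" (3): a world point X has camera coordinates R X + t. Camera axes: x right, y down, z forward; pixel columns grow to the right and rows downward; lengths in m; the calibration is good to about 2 mm. A picture is of the moment at which its call begins: read the wrist's pose just before it. camera_params takes no time and is no camera call; for the wrist camera it gives the pose at the moment of the call.
- robot.close_job(): hands the job in; it is judged then, once.
The state is a dict: "time": time; "joint_positions": joint angles; "qvel": joint speeds; "joint_torque": joint torques, N m; "tool_pos": TCP position; "ee_rot": TCP orientation; "wrist_force": force on the tool from outside, world axes, zero at the start; "wrist_torque": the same for the moment, N m; "width": finger opening in m; "finger_force": force on a finger pad.
Only numpy, scipy, OpenCV 4.12 (cv2) and the standard library are available. Lean on these libraries where they do the work, as an engineer would, in place of code of your own. Each camera call takes 0.05 s, during which the arm holds its last target. There are 200 camera calls.

## Working session

There is one attempt and no reset: what is moved stays moved. The work goes in short steps, Python scripts to look and compute and a shell command to move; the robot and the scene stay as the last step left them, time stands still between calls to the robot, and variables do not carry over. Pictures are saved under pics/ and viewed, at most 11 in all, crops included, and the job is handed in when it is done.

```bash
ls && mkdir -p pics
python3 - <<'E'
from bench import robot, imaging
import cv2
for n in ("top","side"):
    cv2.imwrite(f"pics/{n}0.png", imaging.snapshot(n)[:,:,::-1])
    p=imaging.camera_params(n); print(n,p)
print(robot.get_obs())
E
```

```text
pics
top {'camera_matrix': array([[525.76297706,   0.        , 280.53103362],
       [  0.        , 525.76297706, 212.68872964],
       [  0.        ,   0.        ,   1.        ]]), 'k1': 0.011884092586888242, 'R': array([[-0.00762349, -0.99966441, -0.02475792],
       [-0.99045675,  0.01095585, -0.13738779],
       [ 0.13761293,  0.02347427, -0.99020788]]), 't': array([0.01996444, 0.56859218, 1.28101476])}
side {'camera_matrix': array([[505.46170528,   0.        , 280.43831548],
       [  0.        , 505.46170528, 210.60130256],
       [  0.        ,   0.        ,   1.        ]]), 'k1': -0.03494323350623758, 'R': array([[-0.8386471 , -0.54405936,  0.02589326],
       [-0.28117295,  0.39172312, -0.87606779],
       [ 0.46648989, -0.74199219, -0.48149224]]), 't': array([0.49017285, 0.2490409 , 1.39004956])}
{'time': 0.1, 'joint_positions': array([-1.30010248e+00,  8.78595503e-02,  1.37207492e+00,  6.10224415e-06,
        1.68361118e+00, -1.03089551e-01]), 'qvel': array([ 0.0001806 , -0.00176668, -0.00264191,  0.00024051, -0.00179969,
       -0.00046696]), 'joint_torque': array([ 1.39266849e-03, -3.41252589e+01, -3.03301799e+01,  7.19335908e-02,
        3.04323505e-02, -1.06769608e-04]), 'tool_pos': array([ 0.20070385, -0.51156783,  0.21544729]), 'ee_rot': array([-3.13965065e+00, -2.07009878e-04,  3.73783876e-01]), 'wrist_force': array([-1.05876125, -0.13164147, -0.27573453]), 'wrist_torque': array([0.00011839, 0.03621022, 0.04630191]), 'finger_force': 0.0, 'width': 0.09405598599540808}
```

View pics/top0.png

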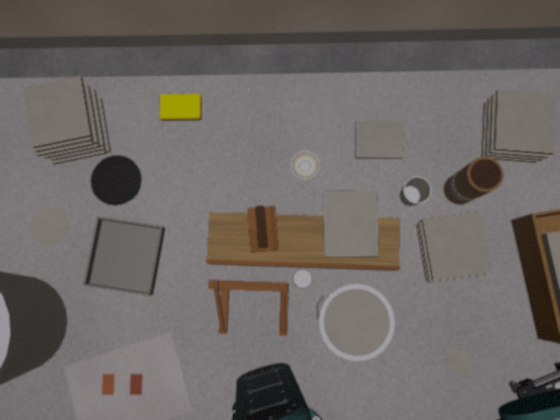

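View pics/side0.png

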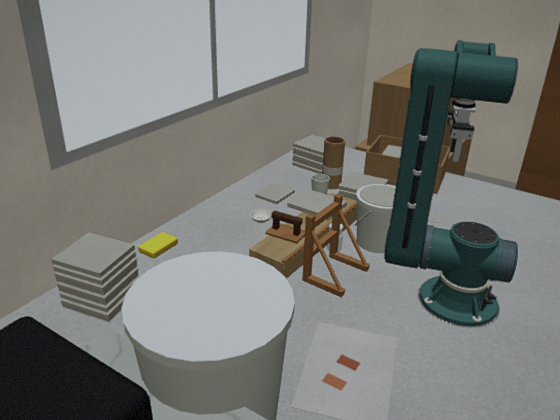

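The top picture shows the float at about (262,229), the panel at (351,224), the ledge (208–400, 212–270), the frame at (248,285) and the tray at (126,256). The side picture shows the same items from the left, with the float at (288,225). I'll zoom in on both and measure.

```bash
cat > h.py <<'E'
import numpy as np, cv2
from bench import robot, imaging
def ray(n,uv,p=None):
    p=p or imaging.camera_params(n); K=p["camera_matrix"]
    d=np.linalg.solve(K,[uv[0],uv[1],1.])[:2]; s=d.copy()
    for _ in range(20): s=d/(1+p["k1"]*(s@s))
    R,t=np.array(p["R"]),np.array(p["t"]); return -R.T@t, R.T@np.r_[s,1]
def onz(n,uv,z,p=None):
    c,d=ray(n,uv,p); return c+d*(z-c[2])/d[2]
def tri(obs):
    A=np.zeros((3,3));b=np.zeros(3)
    for o in obs:
        c,d=ray(*o); d/=np.linalg.norm(d); M=np.eye(3)-np.outer(d,d); A+=M;b+=M@c
    x=np.linalg.solve(A,b); return x
def proj(n,X,p=None):
    p=p or imaging.camera_params(n); c=np.array(p["R"])@X+p["t"]; s=c[:2]/c[2]; s=s*(1+p["k1"]*(s@s)); return (p["camera_matrix"]@np.r_[s,1])[:2]
def crop(src,box,dst,k):
    im=cv2.imread(src); x,y,X,Y=box; c=cv2.resize(im[y:Y,x:X],None,fx=k,fy=k,interpolation=cv2.INTER_CUBIC)
    c=cv2.convertScaleAbs(c,alpha=1.4)
    for g in range((x//20+1)*20,X,20): cv2.line(c,((g-x)*k,0),((g-x)*k,6 if g%100 else 16),(0,0,255),1)
    for g in range((y//20+1)*20,Y,20): cv2.line(c,(0,(g-y)*k),(6 if g%100 else 16,(g-y)*k),(0,0,255),1)
    cv2.imwrite(dst,c)
E
python3 - <<'E'
from h import *
crop("pics/top0.png",(200,180,400,330),"pics/topc.png",4)
crop("pics/side0.png",(240,170,400,290),"pics/sidec.png",5)
E
```

```text
(no output)
```

View pics/topc.png

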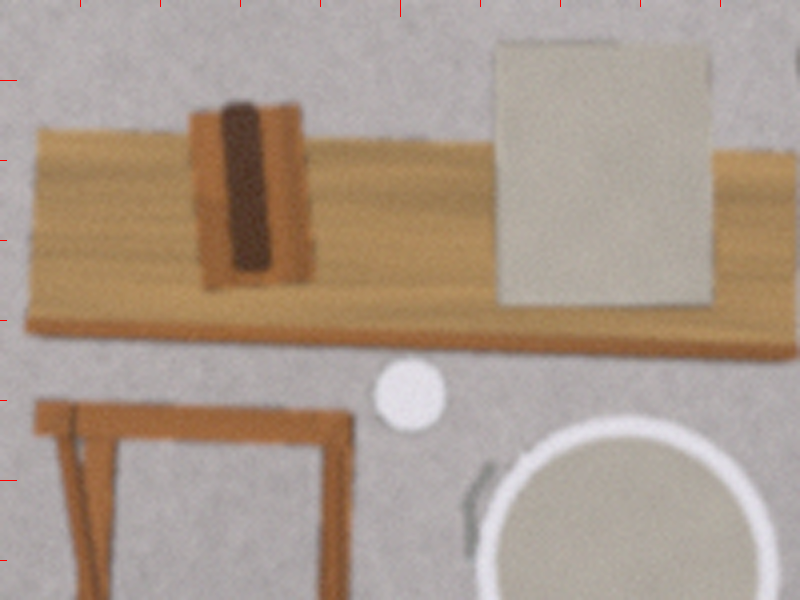

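View pics/sidec.png

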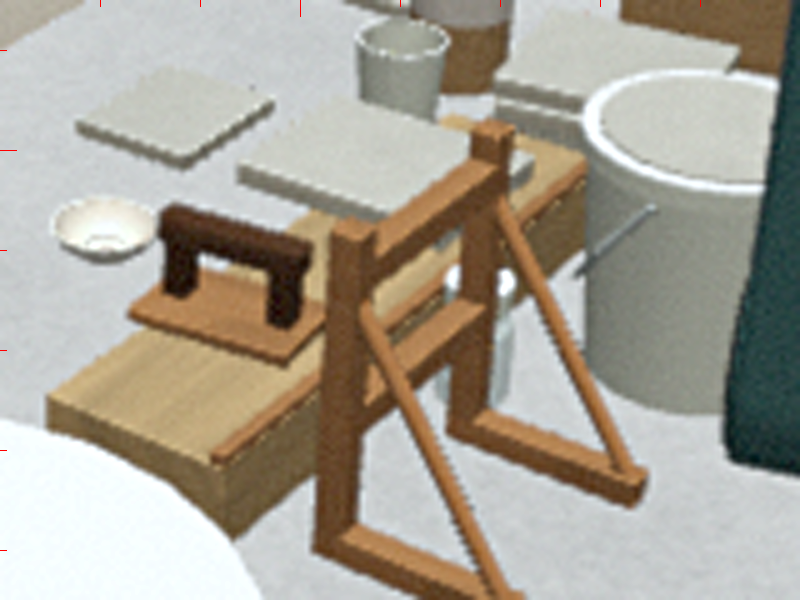

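Run:
```python
from h import *
np.set_printoptions(precision=4,suppress=True)
T=lambda a,b:((a+.5)/4-.5+200,(b+.5)/4-.5+180)
S=lambda a,b:((a+.5)/5-.5+240,(b+.5)/5-.5+170)
P=lambda n,l,z:[print(n,i,onz("top",T(*q),z)) for i,q in enumerate(l)]
P("float handle ends z.127-.06+.06",[(238,103),(252,271)],.127)
P("float board z.07",[(190,115),(299,105),(314,281),(205,290)],.07)
P("ledge front z.06",[(38,129),(797,152)],.06)
P("lip z.068",[(27,320),(797,344)],.068)
P("panel z.078",[(497,44),(711,46),(713,305),(497,303)],.078)
P("upright front z.215",[(36,402),(353,411)],.215)
print("tri handle far/near top", tri([("top",T(238,105)),("side",S(172,207))]), tri([("top",T(252,268)),("side",S(308,242))]))
print("tri panel FL, FR?", tri([("top",T(497,44)),("side",S(237,165))]))
print("tri panel front right", tri([("top",T(711,46)),("side",S(345,97))]))
print("ledge front left", tri([("top",T(38,129)),("side",S(47,398))]))
print("uprights", tri([("top",T(52,418)),("side",S(352,226))]), tri([("top",T(337,427)),("side",S(492,130))]))
for q in [(100,218),(165,226),(153,295),(86,286)]: print("tray rim",onz("top",q,.035))
for n,q in [("dish",(305,165)),("jar",(302,279)),("cup",(416,191)),("bucket",(356,322))]: print(n,onz("top",q,{"dish":.024,"jar":.085,"cup":.085,"bucket":.17}[n]))
```

```text
float handle ends z.127-.06+.06 0 [0.5745 0.0628 0.127 ]
float handle ends z.127-.06+.06 1 [0.4757 0.0548 0.127 ]
float board z.07 0 [0.5761 0.096  0.07  ]
float board z.07 1 [0.5816 0.0289 0.07  ]
float board z.07 2 [0.4734 0.0205 0.07  ]
float board z.07 3 [0.4685 0.0868 0.07  ]
ledge front z.06 0 [0.5699 0.1913 0.06  ]
ledge front z.06 1 [ 0.5505 -0.2762  0.06  ]
lip z.068 0 [0.4514 0.1954 0.068 ]
lip z.068 1 [ 0.433  -0.2701  0.068 ]
panel z.078 0 [ 0.6167 -0.0927  0.078 ]
panel z.078 1 [ 0.6139 -0.223   0.078 ]
panel z.078 2 [ 0.4563 -0.219   0.078 ]
panel z.078 3 [ 0.4586 -0.0897  0.078 ]
upright front z.215 0 [0.4002 0.1657 0.215 ]
upright front z.215 1 [ 0.3941 -0.004   0.215 ]
tri handle far/near top [0.5725 0.0624 0.1272] [0.4779 0.055  0.1301]
tri panel FL, FR? [ 0.6185 -0.0923  0.0751]
tri panel front right [ 0.6133 -0.2238  0.0757]
ledge front left [0.571  0.1922 0.0571]
uprights [0.3929 0.1576 0.2156] [0.387  0.0052 0.2119]
tray rim [0.5609 0.4726 0.035 ]
tray rim [0.5387 0.3067 0.035 ]
tray rim [0.3669 0.3326 0.035 ]
tray rim [0.3904 0.5008 0.035 ]
dish [ 0.694  -0.0488  0.024 ]
jar [ 0.4026 -0.0363  0.085 ]
cup [ 0.6118 -0.3148  0.085 ]
bucket [ 0.3073 -0.1518  0.17  ]
```

Measurements check out: handle top z≈0.127–0.130 (expected 0.127), panel top ≈0.075–0.078, frame top ≈0.214, and all sizes match. Now I move above the float.

```bash
python3 -m pendant '[[0,0,4.5,0,0,0,1],[0,0,4,0,0,0,1],[2.3,4.1,0,0,0,-1.2,1],[2.3,4.1,0,0,0,-1.2,1],[2.3,4.1,0,0,0,-1.2,1],[2.3,4.1,0,0,0,-1.2,1],[2.3,4.1,0,0,0,-1.2,1],[2.3,4.1,0,0,0,-1.2,1]]' && python3 -m pendant '[[2.3,4.1,0,0,0,-1.2,1],[2.3,4.1,0,0,0,-1.2,1],[2.3,4.1,0,0,0,-1.2,1],[2.3,4.1,0,0,0,-1.2,1],[2.3,4.1,0,0,0,-1.2,1],[2.3,4.1,0,0,0,-1.2,1],[2.3,4.1,0,0,0,-1.2,1],[2.3,4.1,0,0,0,-1.2,1]]' && python3 -m pendant '[[0,0,0,0,0,0,1],[0,0,0,0,0,0,1]]'
```

```text
time: 0.9
tool_pos: [0.3392, -0.2642, 0.3011]
ee_rot: [-3.141, 0.0, 0.247]
wrist_force: [0.6, -0.1, 0.1]
width: 0.0941
finger_force: 0.0
time: 1.7
tool_pos: [0.5232, 0.0639, 0.301]
ee_rot: [3.141, 0.001, 0.08]
wrist_force: [0.8, -0.3, 0.3]
width: 0.094
finger_force: 0.0
time: 1.9
tool_pos: [0.5227, 0.0626, 0.3004]
ee_rot: [3.141, 0.003, 0.083]
wrist_force: [0.3, -0.1, -0.4]
width: 0.0939
finger_force: 0.0
```

```bash
python3 -m pendant '[[0.2,-0.4,-4.5,0,0,0,1],[0,0,-4.5,0,0,0,1],[0,0,-4,0,0,0,1],[0,0,-3,0,0,0,1],[0,0,-2,0,0,0,1],[0,0,-1.2,0,0,0,1],[0,0,0,0,0,0,1]]' && python3 -m pendant '[[0,0,0,0,0,0,0],[0,0,0,0,0,0,0],[0,0,0,0,0,0,0],[0,0,0,0,0,0,0],[0,0,0,0,0,0,0],[0,0,0,0,0,0,0]]'
```

```text
time: 2.6
tool_pos: [0.5234, 0.0567, 0.108]
ee_rot: [3.141, 0.003, 0.079]
wrist_force: [1.3, 0.1, 0.5]
width: 0.0942
finger_force: 0.0
time: 3.2
tool_pos: [0.5249, 0.0581, 0.1097]
ee_rot: [3.141, -0.0, 0.081]
wrist_force: [-0.4, -0.1, 0.3]
width: 0.0498
finger_force: 0.0
```

```bash
python3 -m pendant '[[0,0,0,0,0,0,0],[0,0,0,0,0,0,0],[0,0,0,0,0,0,0],[0,0,0,0,0,0,0],[0,0,0,0,0,0,0]]' && python3 -m pendant '[[0,0,1.5,0,0,0,0],[0,0,4,0,0,0,0],[0,0,4,0,0,0,0],[0,0,0,0,0,0,0]]'
```

```text
time: 3.7
tool_pos: [0.5248, 0.0582, 0.1095]
ee_rot: [-3.141, 0.0, 0.081]
wrist_force: [0.1, 0.9, -0.0]
width: 0.0214
finger_force: 30.0
time: 4.1
tool_pos: [0.5283, 0.0578, 0.2126]
ee_rot: [3.14, -0.014, 0.08]
wrist_force: [0.3, -0.9, -1.1]
width: 0.0218
finger_force: 30.0
```

```bash
python3 -m pendant '[[-0.75,4.3,0,0,0,0,0],[-0.75,4.3,0,0,0,0,0],[-0.75,4.3,0,0,0,0,0],[-0.75,4.3,0,0,0,0,0],[-0.75,4.3,0,0,0,0,0],[-0.75,4.3,0,0,0,0,0],[-0.75,4.3,0,0,0,0,0],[-0.75,4.3,0,0,0,0,0]]' && python3 -m pendant '[[0,0,0,0,0,0,0],[0,0,-4,0,0,0,0],[0,0,-4,0,0,0,0],[0,0,-3,0,0,0,0],[0,0,-2,0,0,0,0],[0,0,-1,0,0,0,0],[0,0,0,0,0,0,0]]'
```

```text
time: 4.9
tool_pos: [0.464, 0.4033, 0.2037]
ee_rot: [3.14, 0.001, 0.081]
wrist_force: [1.0, -0.2, -1.8]
width: 0.022
finger_force: 30.0
time: 5.6
tool_pos: [0.4639, 0.4005, 0.0624]
ee_rot: [3.139, 0.004, 0.08]
wrist_force: [-0.7, 0.0, -0.6]
width: 0.0219
finger_force: 30.0
```

```bash
python3 -m pendant '[[0,0,-0.5,0,0,0,0],[0,0,-0.3,0,0,0,0],[0,0,0,0,0,0,0],[0,0,0,0,0,0,1],[0,0,0,0,0,0,1],[0,0,0,0,0,0,1],[0,0,0,0,0,0,1],[0,0,0,0,0,0,1]]' && python3 -m pendant '[[0,0,2,0,0,0,1],[0,0,4,0,0,0,1],[0,0,4.5,0,0,0,1],[0,0,4.5,0,0,0,1],[0,0,4.5,0,0,0,1],[0,0,4.5,0,0,0,1],[0,0,0,0,0,0,1]]'
python3 - <<'E'
from h import *
cv2.imwrite("pics/top1.png", imaging.snapshot("top")[:,:,::-1]); crop("pics/top1.png",(60,130,260,280),"pics/top1c.png",3)
print(robot.get_obs()["joint_positions"])
E
```

```text
time: 6.4
tool_pos: [0.4649, 0.402, 0.0567]
ee_rot: [-3.142, -0.0, 0.081]
wrist_force: [-0.5, 0.0, -0.0]
width: 0.0582
finger_force: 0.0
time: 7.1
tool_pos: [0.4667, 0.4033, 0.3059]
ee_rot: [-3.134, -0.014, 0.081]
wrist_force: [-0.4, 0.1, 0.1]
width: 0.0939
finger_force: 0.0
[ 6.20868561e-01  2.31100838e-01  1.03905770e+00 -7.80936826e-05
  1.86158802e+00  2.11096381e+00]
```

View pics/top1.png

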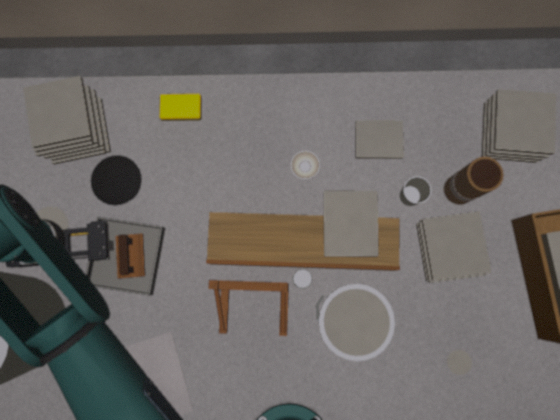

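The float lies in the tray at (131,256), close to the tray centre (126,256). Next I move to the right of the panel, with the jaws open along x.

```bash
python3 -m pendant '[[0.5,-4.66,0,0,0,6,1],[0.5,-4.66,0,0,0,6,1],[0.5,-4.66,0,0,0,6,1],[0.5,-4.66,0,0,0,6,1],[0.5,-4.66,0,0,0,6,1],[0.5,-4.66,0,0,0,6,1],[0.5,-4.66,0,0,0,6,1]]' && python3 -m pendant '[[0.5,-4.66,0,0,0,6,1],[0.5,-4.66,0,0,0,6,1],[0.5,-4.66,0,0,0,6,1],[0.5,-4.66,0,0,0,6,1],[0.5,-4.66,0,0,0,6,1],[0.5,-4.66,0,0,0,6,1],[0.5,-4.66,0,0,0,6,1],[0,0,0,0,0,0,1]]' && python3 -m pendant '[[0,0,0,0,0,0,1]]'
```

```text
time: 7.85
tool_pos: [0.499, 0.0739, 0.2944]
ee_rot: [-3.14, 0.002, 0.818]
wrist_force: [0.2, -0.0, -0.3]
width: 0.0942
finger_force: 0.0
time: 8.65
tool_pos: [0.5337, -0.2555, 0.2921]
ee_rot: [-3.136, -0.001, 1.541]
wrist_force: [0.1, -0.0, -0.5]
width: 0.0943
finger_force: 0.0
time: 8.75
tool_pos: [0.5342, -0.2511, 0.2938]
ee_rot: [-3.138, -0.003, 1.544]
wrist_force: [-0.5, 1.1, -0.2]
width: 0.0936
finger_force: 0.0
```

```bash
python3 -m pendant '[[0,0,-4.5,0,0,0,1],[0,0,-4.5,0,0,0,1],[0,0,-4.5,0,0,0,1],[0,0,-4,0,0,0,1],[0,0,-2.5,0,0,0,1],[0,0,-1.5,0,0,0,1],[0,0,0,0,0,0,1],[0,0,0,0,0,0,1]]' && python3 -m pendant '[[0,0,-0.2,0,0,0,1],[0,0,0,0,0,0,1]]'
```

```text
time: 9.55
tool_pos: [0.5356, -0.2501, 0.0828]
ee_rot: [3.14, 0.001, 1.547]
wrist_force: [-0.9, 0.0, 1.4]
width: 0.094
finger_force: 0.0
time: 9.75
tool_pos: [0.5358, -0.2509, 0.0813]
ee_rot: [3.139, 0.002, 1.547]
wrist_force: [0.4, -0.1, -0.1]
width: 0.094
finger_force: 0.0
```

```bash
python3 -m pendant '[[0,0,-0.4,0,0,0,1],[0,1,0,0,0,0,1],[0,1.5,0,0,0,0,1],[0.06,1.5,0,0,0,0,1],[0.06,1.5,0,0,0,0,1],[0.06,1.5,0,0,0,0,1],[0.06,1.5,0,0,0,0,1],[0.06,1.5,0,0,0,0,1]]' && python3 -m pendant '[[0.06,1.5,0,0,0,0,1],[0.06,1.5,0,0,0,0,1],[0.06,1.5,0,0,0,0,1],[0.06,1.5,0,0,0,0,1],[0.06,1.5,0,0,0,0,1],[0.06,1.5,0,0,0,0,1],[0.06,1.5,0,0,0,0,1],[0,0,0,0,0,0,1]]'
python3 - <<'E'
from h import *
cv2.imwrite("pics/top2.png", imaging.snapshot("top")[:,:,::-1]); crop("pics/top2.png",(190,170,390,320),"pics/top2c.png",4)
E
```

```text
time: 10.55
tool_pos: [0.5378, -0.1489, 0.0755]
ee_rot: [-3.142, 0.0, 1.547]
wrist_force: [0.7, -1.4, -1.0]
width: 0.094
finger_force: 0.9
time: 11.35
tool_pos: [0.5421, -0.0429, 0.0756]
ee_rot: [3.141, -0.002, 1.549]
wrist_force: [0.8, 0.8, 0.9]
width: 0.094
finger_force: 0.0
```

View pics/top2c.png

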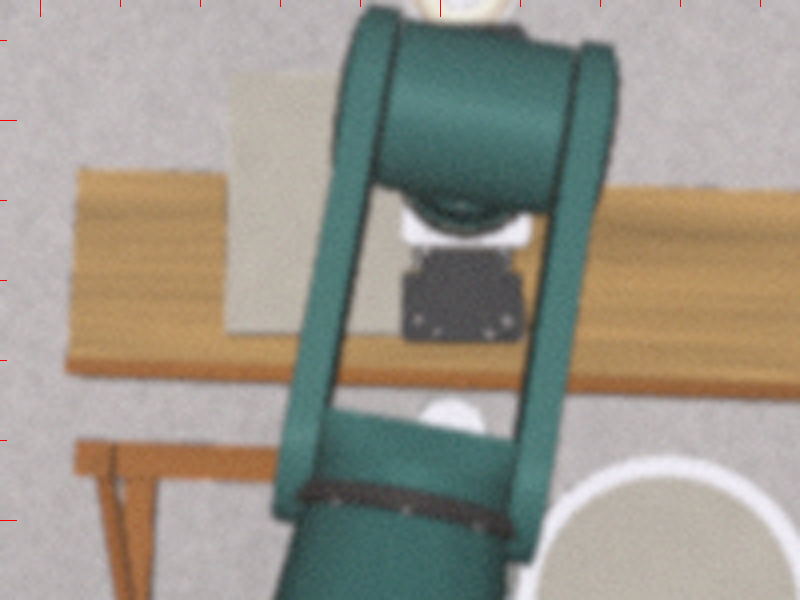

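The panel's left edge runs from (231,72) to (226,331) in the crop, so it is sliding straight.

Run:
```python
from h import *
T=lambda a,b:((a+.5)/4-.5+190,(b+.5)/4-.5+170)
f=onz("top",T(231,72),.078);b=onz("top",T(226,331),.078)
e=np.array([.0415,.999,0]); m=(f+b)/2
print(f,b,m@e-.065, "target",.0974)
```

```text
[0.62648989 0.09477369 0.078     ] [0.46752417 0.09762779 0.078     ] 0.053805332488368635 target 0.0974
```

```bash
python3 -m pendant '[[0.05,1.2,0,0,0,0,1],[0.05,1.2,0,0,0,0,1],[0.04,1.0,0,0,0,0,1],[0.03,0.6,0,0,0,0,1],[0,0.3,0,0,0,0,1],[0,0,0,0,0,0,1],[0,0,0,0,0,0,1]]' && python3 -m pendant '[[0,-1.5,0,0,0,0,1],[0,-1.5,0,0,0,0,1],[0,0,4,0,0,0,1],[0,0,4.5,0,0,0,1],[0,0,4.5,0,0,0,1],[0,0,4.5,0,0,0,1],[0,0,4.5,0,0,0,1],[0,0,0,0,0,0,1]]'
```

```text
time: 12.1
tool_pos: [0.5436, -0.0018, 0.0754]
ee_rot: [-3.141, -0.001, 1.547]
wrist_force: [0.0, -0.5, -0.1]
width: 0.094
finger_force: 0.0
time: 12.9
tool_pos: [0.5461, -0.0343, 0.3041]
ee_rot: [3.127, 0.002, 1.545]
wrist_force: [0.6, -0.3, 0.3]
width: 0.0938
finger_force: 0.0
```

```bash
python3 -m pendant '[[0.62,0.92,0,0,0,-7.6,1],[0.62,0.92,0,0,0,-7.6,1],[0.62,0.92,0,0,0,-7.6,1],[0.62,0.92,0,0,0,-7.6,1],[0.62,0.92,0,0,0,-7.6,1],[0.62,0.92,0,0,0,-7.6,1]]' && python3 -m pendant '[[0.62,0.92,0,0,0,-7.6,1],[0.62,0.92,0,0,0,-7.6,1],[0.62,0.92,0,0,0,-7.6,1],[0.62,0.92,0,0,0,-7.6,1],[0.62,0.92,0,0,0,-7.6,1],[0.62,0.92,0,0,0,-7.6,1],[0,0,0,0,0,0,1]]' && python3 -m pendant '[[0,0,0,0.3,7,0,1],[0,0,0,0.3,7,0,1],[0,0,0,0.3,7,0,1],[0,0,0,0.3,7,0,1],[0,0,0,0.3,7,0,1],[0,0,0,0.3,7,0,1],[0,0,0,0.3,7,0,1],[0,0,0,0,0,0,1]]'
python3 -c "
from h import *
print(robot.get_obs()['joint_positions'])"
```

```text
time: 13.5
tool_pos: [0.5811, 0.0217, 0.2944]
ee_rot: [-3.141, 0.001, 0.744]
wrist_force: [-0.1, -0.2, 0.6]
width: 0.0936
finger_force: 0.0
time: 14.2
tool_pos: [0.6185, 0.0775, 0.2939]
ee_rot: [3.142, 0.002, -0.045]
wrist_force: [0.7, -0.1, -0.4]
width: 0.0941
finger_force: 0.0
time: 15.0
tool_pos: [0.6398, 0.0851, 0.2225]
ee_rot: [-3.129, 0.768, -0.047]
wrist_force: [0.3, 0.3, -2.0]
width: 0.0937
finger_force: 0.0
[0.01521723 0.96804682 0.28677159 0.11752305 2.65036908 1.71912102]
```

Run:
```python
from h import *
from scipy.optimize import least_squares
D=[([.08786,1.37207,1.68361],.5496,.21545),([.2311,1.03906,1.86159],.6168,.3059),([.96805,.28677,2.65037],.6454,.2225)]
fk=lambda p,j:np.array([p[4]+p[0]*np.sin(j[0])+p[1]*np.sin(j[0]+j[1])+p[3]*np.sin(sum(j)), p[2]+p[0]*np.cos(j[0])+p[1]*np.cos(j[0]+j[1])+p[3]*np.cos(sum(j))])
s=least_squares(lambda p:np.concatenate([fk(p,j)-[r,z] for j,r,z in D]),[.42,.4,.2,.2,0]); p=s.x; print("a b h L r0",p,s.fun)
for t in (30,40,45,50,55,60):
  for r,z in [(.66,.055),(.64,.055),(.62,.08),(.6,.14),(.55,.2),(.47,.22)]:
    T=np.pi+np.radians(t); best=least_squares(lambda j:np.r_[fk(p,[j[0],j[1],T-j[0]-j[1]])-[r,z]],[.7,1.0]); j=best.x
    print(t,r,z,np.round([j[0],j[1],T-j.sum()],2),"%.3f"%np.abs(best.fun).max())
```

```text
a b h L r0 [ 0.52143001  0.57185113  0.02864784  0.3948835  -0.05702031] [ 0.00670496  0.00100306 -0.00429835  0.00479243 -0.00240661 -0.00579549]
30 0.66 0.055 [0.72 0.9  2.05] 0.000
30 0.64 0.055 [0.67 0.97 2.02] 0.000
30 0.62 0.08 [0.62 1.   2.04] 0.000
30 0.6 0.14 [0.57 0.97 2.12] 0.000
30 0.55 0.2 [0.47 1.02 2.18] 0.000
30 0.47 0.22 [0.3  1.21 2.16] 0.000
40 0.66 0.055 [0.87 0.71 2.26] 0.000
40 0.64 0.055 [0.82 0.8  2.22] 0.000
40 0.62 0.08 [0.76 0.85 2.23] 0.000
40 0.6 0.14 [0.71 0.83 2.3 ] 0.000
40 0.55 0.2 [0.59 0.91 2.34] 0.000
40 0.47 0.22 [0.41 1.13 2.3 ] 0.000
45 0.66 0.055 [0.95 0.62 2.36] 0.000
45 0.64 0.055 [0.89 0.72 2.32] 0.000
45 0.62 0.08 [0.83 0.78 2.32] 0.000
45 0.6 0.14 [0.77 0.77 2.39] 0.000
45 0.55 0.2 [0.65 0.86 2.42] 0.000
45 0.47 0.22 [0.47 1.1  2.36] 0.000
50 0.66 0.055 [1.03 0.51 2.47] 0.000
50 0.64 0.055 [0.96 0.64 2.41] 0.000
50 0.62 0.08 [0.9  0.71 2.41] 0.000
50 0.6 0.14 [0.84 0.7  2.47] 0.000
50 0.55 0.2 [0.71 0.81 2.49] 0.000
50 0.47 0.22 [0.52 1.07 2.43] 0.000
55 0.66 0.055 [1.12 0.41 2.58] 0.000
55 0.64 0.055 [1.04 0.56 2.51] 0.000
55 0.62 0.08 [0.97 0.64 2.5 ] 0.000
55 0.6 0.14 [0.9  0.64 2.56] 0.000
55 0.55 0.2 [0.76 0.78 2.57] 0.000
55 0.47 0.22 [0.56 1.05 2.49] 0.000
60 0.66 0.055 [1.21 0.28 2.69] 0.000
60 0.64 0.055 [1.11 0.47 2.6 ] 0.000
60 0.62 0.08 [1.03 0.57 2.58] 0.000
60 0.6 0.14 [0.96 0.59 2.64] 0.000
60 0.55 0.2 [0.81 0.75 2.63] 0.000
60 0.47 0.22 [0.61 1.03 2.55] 0.000
```

```bash
python3 -m pendant '[[0.5,-0.3,-2.5,0,0,0,1],[0.5,-0.3,-2.5,0,0,0,1],[0.6,-0.2,-2.5,0,0,0,1],[0.4,0,-2,0,0,0,1],[0,0,0,0,0,0,1],[0,0,0,0,0,0,1]]'
python3 - <<'E'
from h import *
print(robot.get_obs()['joint_positions'])
cv2.imwrite("pics/side3.png", imaging.snapshot("side")[:,:,::-1]); crop("pics/side3.png",(220,150,420,300),"pics/side3c.png",4)
E
```

```text
time: 15.6
tool_pos: [0.6597, 0.0783, 0.1432]
ee_rot: [-3.129, 0.743, -0.046]
wrist_force: [0.2, 0.2, -0.0]
width: 0.094
finger_force: 0.0
[0.00782087 1.00742738 0.3627137  0.08262019 2.51148666 1.67729049]
```

View pics/side3c.png

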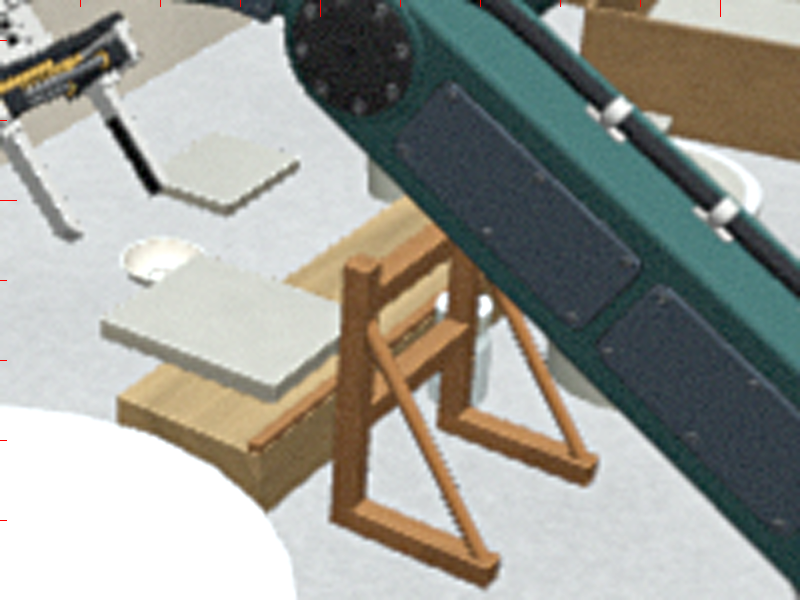

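The side picture shows the panel flat in front of the frame, front-left corner (102,322), near-left corner (275,386). The fingers are beyond its front edge and clear of everything.

Run:
```python
from h import *
S=lambda a,b:((a+.5)/4-.5+220,(b+.5)/4-.5+150)
f=onz("side",S(102,321),.078);b=onz("side",S(275,387),.078);print(f,b)
e=np.array([.0415,.999,0]);print(((f+b)/2)@e-.065)
```

```text
[0.62582915 0.1380315  0.078     ] [0.46852609 0.14010245 0.078     ]
0.0966357799096978
```

```bash
python3 -m pendant '[[0.2,-0.2,-3,0,0,0,1],[0,-0.2,-3,0,0,0,1],[0,-0.1,-2,0,0,0,1],[0,0,-1,0,0,0,1],[0,0,0,0,0,0,1],[0,0,0,0,0,0,1]]'; python3 -m pendant '[[-1,0,0,0,0.7,0,1],[-1,0,0,0,0.7,0,1],[-0.8,0,0,0,0.7,0,1],[-0.5,0,0,0,0.7,0,1],[0,0,0,0,0,0,1],[0,0,0,0,0,0,1]]'
```

```text
time: 16.25
tool_pos: [0.6623, 0.0737, 0.0533]
ee_rot: [-3.13, 0.742, -0.046]
wrist_force: [-0.2, -0.2, 0.1]
width: 0.0937
finger_force: 0.0
time: 16.85
tool_pos: [0.6288, 0.0736, 0.0516]
ee_rot: [-3.133, 0.793, -0.049]
wrist_force: [-0.3, 0.4, -0.2]
width: 0.0939
finger_force: 0.0
```

```bash
python3 -m pendant '[[-0.6,0,0,0,0,0,1],[-0.6,0,0,0,0,0,1],[0,0,1,0,0,0,1],[0,0,0.7,0,0,0,1],[0,0,0.7,0,0,0,1],[0,0,0,0,0,0,1]]' && python3 -m pendant '[[-0.1,0,1,0,0,0,1],[-0.2,0,1,0,0,0,1],[-0.3,0,1,0,0,0,1],[0,0,0,0,0,0,1]]'
python3 - <<'E'
from h import *
cv2.imwrite("pics/side4.png", imaging.snapshot("side")[:,:,::-1]); crop("pics/side4.png",(220,150,420,300),"pics/side4c.png",4)
E
```

```text
time: 17.45
tool_pos: [0.6175, 0.0736, 0.077]
ee_rot: [-3.133, 0.79, -0.049]
wrist_force: [0.7, -0.1, -1.4]
width: 0.0941
finger_force: 0.8
time: 17.85
tool_pos: [0.6111, 0.0736, 0.1081]
ee_rot: [-3.133, 0.79, -0.049]
wrist_force: [1.3, 0.8, -1.4]
width: 0.0939
finger_force: 1.0
```

View pics/side4c.png

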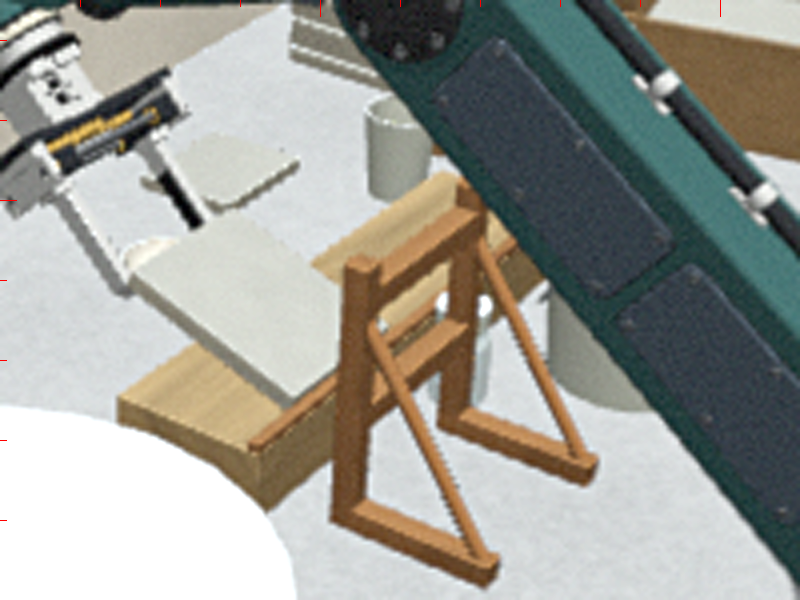

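The panel is riding on both fingers at about 20°, back edge sliding to the lip, and it is square. I continue along the arc.

```bash
python3 -m pendant '[[-0.8,0,1,0,0,0,1],[-0.8,0,1,0,0,0,1],[-0.8,0,0.9,0,0,0,1],[-0.9,0,0.8,0,0,0,1],[-0.8,0,0.6,0,0,0,1],[-0.8,0,0.7,0,0,0,1],[0,0,0,0,0,0,1]]' && python3 -m pendant '[[-0.8,0,0.7,0,0,0,1],[-0.8,0,0.7,0,0,0,1],[-0.8,0,0.6,0,0,0,1],[-0.8,0,0.5,0,0,0,1],[-0.8,0,0.4,0,0,0,1],[0,0,0,0,0,0,1]]'
python3 - <<'E'
from h import *
cv2.imwrite("pics/side5.png", imaging.snapshot("side")[:,:,::-1]); crop("pics/side5.png",(220,150,420,300),"pics/side5c.png",4)
E
```

```text
time: 18.6
tool_pos: [0.561, 0.0736, 0.157]
ee_rot: [-3.133, 0.792, -0.049]
wrist_force: [2.2, 0.7, 0.1]
width: 0.0943
finger_force: 0.8
time: 19.2
tool_pos: [0.521, 0.0735, 0.1856]
ee_rot: [-3.133, 0.792, -0.049]
wrist_force: [1.4, 0.4, -0.2]
width: 0.0937
finger_force: 0.5
```

View pics/side5c.png

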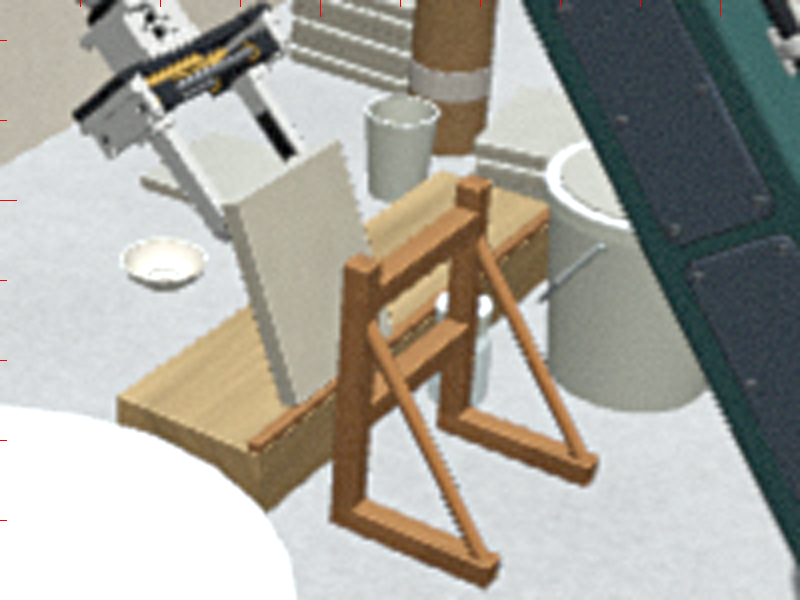

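The panel is at about 65° and square. I push on past upright, slowing near the end.

```bash
python3 -m pendant '[[-0.9,0,0.4,0,0,0,1],[-0.9,0,0.3,0,0,0,1],[-0.9,0,0.2,0,0,0,1],[-0.8,0,0,0,0,0,1],[-0.7,0,0,0,0,0,1],[-0.6,0,0,0,0,0,1],[0,0,0,0,0,0,1]]' && python3 -m pendant '[[-0.5,0,0,0,0,0,1],[-0.5,0,0,0,0,0,1],[-0.5,0,0,0,0,0,1],[-0.5,0,0,0,0,0,1],[-0.4,0,0,0,0,0,1],[-0.4,0,0,0,0,0,1],[-0.4,0,0,0,0,0,1],[0,0,0,0,0,0,1]]'
```

```text
time: 19.95
tool_pos: [0.4729, 0.0735, 0.1934]
ee_rot: [-3.133, 0.794, -0.049]
wrist_force: [0.3, -0.1, -0.7]
width: 0.0941
finger_force: 0.0
time: 20.75
tool_pos: [0.4413, 0.0736, 0.1934]
ee_rot: [-3.133, 0.793, -0.049]
wrist_force: [0.3, -0.1, 0.9]
width: 0.0941
finger_force: 0.0
```

```bash
python3 -m pendant '[[-0.4,0,0,0,0,0,1],[-0.4,0,0,0,0,0,1],[-0.3,0,0,0,0,0,1],[0,0,0,0,0,0,1]]'
python3 - <<'E'
from h import *
cv2.imwrite("pics/side6.png", imaging.snapshot("side")[:,:,::-1]); crop("pics/side6.png",(220,150,420,300),"pics/side6c.png",4)
E
```

```text
time: 21.15
tool_pos: [0.4366, 0.0735, 0.193]
ee_rot: [-3.131, 0.772, -0.047]
wrist_force: [21.2, 0.1, 3.2]
width: 0.0938
finger_force: 10.6
```

View pics/side6c.png

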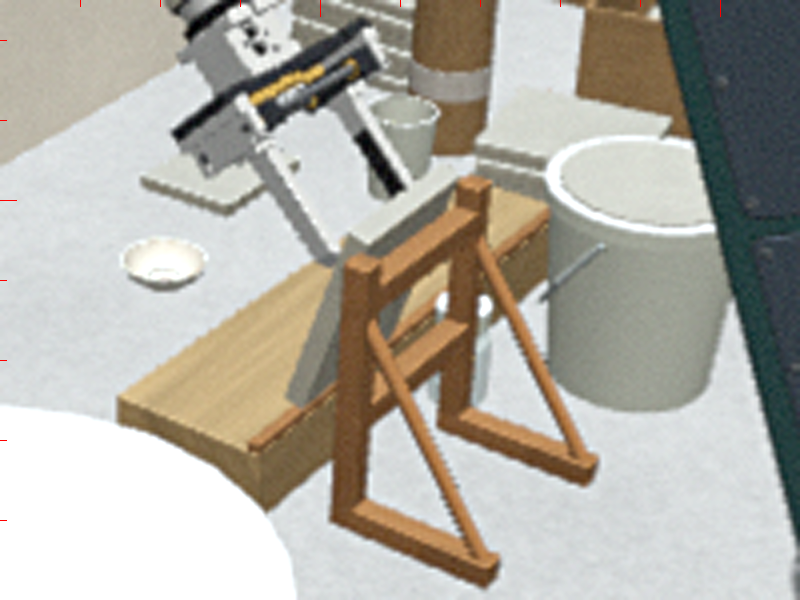

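The panel now leans squarely against the frame, on the ledge. I back off gently, then check from the top.

```bash
python3 -m pendant '[[0.5,0,0,0,0,0,1],[1,0,0,0,0,0,1],[2,0,0,0,0,0,1],[4,0,1,0,0,0,1],[4,0,2,0,0,0,1],[0,0,3,0,0,0,1],[0,0,0,0,0,0,1],[0,0,0,0,0,0,1]]' && python3 -m pendant '[[0,0,0,0,0,0,1],[0,0,0,0,0,0,1],[0,0,0,0,0,0,1],[0,0,0,0,0,0,1]]'
python3 - <<'E'
from h import *
a=imaging.snapshot("side")[:,:,::-1]; cv2.imwrite("pics/side7.png",a); crop("pics/side7.png",(220,150,420,300),"pics/side7c.png",4)
E
```

```text
time: 22.0
tool_pos: [0.5458, 0.0736, 0.2534]
ee_rot: [-3.133, 0.791, -0.049]
wrist_force: [-0.4, -0.7, -0.8]
width: 0.0939
finger_force: 0.0
time: 22.4
tool_pos: [0.5452, 0.0736, 0.2531]
ee_rot: [-3.133, 0.794, -0.049]
wrist_force: [0.3, -0.3, -0.3]
width: 0.0941
finger_force: 0.0
```

View pics/side7c.png

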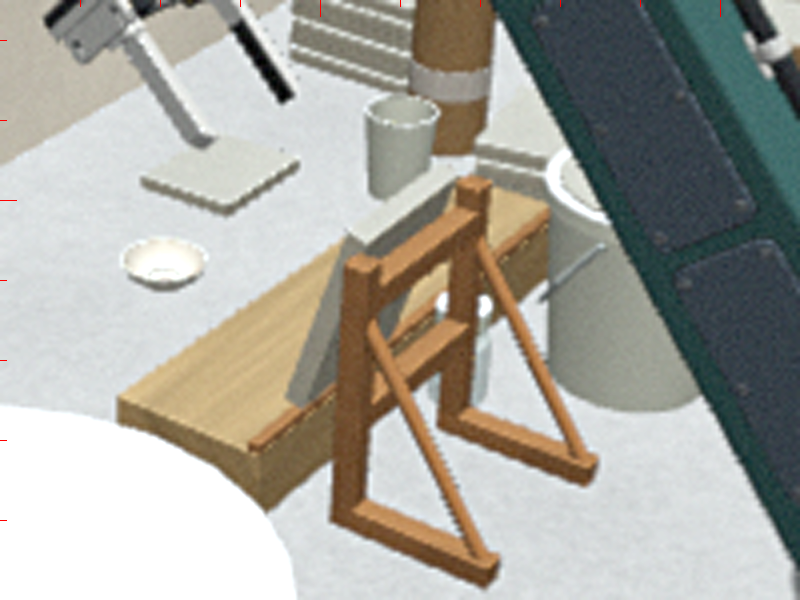

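The panel stays leaning, unchanged at (290–460, 165–400) in the crop, and the arm is clear. I'm handing in.

```bash
python3 -c "
from bench import robot
print(robot.close_job())"
```

```text
the job is handed in; nothing more can be done
None
```

I handed the job in at 22.4 s on the robot clock. The last pictures show the float flat in the tray and the panel leaning squarely on the frame, with no bystander visibly moved; the hand-in returned no verdict.

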